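# File the component cassettes on the sloping stands

### The arm

A 6-joint arm with a two-finger parallel gripper is mounted at the origin on the work surface. World frame = base frame: x ahead of the robot, y to its left, z up, the work surface at z = 0. Lengths are in m, angles in rad, forces in N, time in s.
With the tool pointing down it reaches from about 0.375 to 0.975 m from the base axis. Payload 3.8 kg.
Tool frame: the origin (TCP) lies midway between the tips of the shut fingers; the grasp point (between the pads) lies 19 mm behind it; x points along the fingers, y is the direction in which the jaws open and shut, and the axes are right-handed (so a half turn about x gives the same grasp; the last joint's range is limited). The gripper opens to 88 mm and grips with 3 to 60 N. Pads are 18 mm wide; open, the fingers measure 123 mm over their backs; the gripper's body (75 mm by 187 mm) begins 45 mm behind the grasp point.
Start: joints at [-1.224, 0.264, 1.604, -0, 1.274, -0.037], TCP at [0.253, -0.626, 0.239] pointing down, gripper open.
Joint ranges: [-2.63, 2.63], [-0.94, 2.18], [0.31, 2.57], [-1.31, 4.45], [0, 2.66], [-2.55, 2.55]. Speed limits (rad/s): [2.57, 2.57, 3.14, 3.14, 3.14, 3.14].

### API

Orientations are given as a rotation vector (axis times angle).
In Python, from cell import manip, inverse_kinematics, cams, order gives the robot as it stands. Calls block until the motion is done:
- manip.move_pose(position, orientation): joint-space move of the TCP to a pose.
- manip.move_linear(position, rate=0.15, rot=None): straight line of the TCP; rot=None keeps the orientation; rate is the mean speed in m/s.
- manip.set_joints(angles): joint-space move.
- manip.set_gripper(opening, force=None): finger opening in m; force is the grip in N (None keeps the last); returns when the fingers have stopped.
- manip.dwell(seconds).
- inverse_kinematics(position, orientation): joint angles nearest the present ones, or None.
- manip.state(): the state.
- cams.capture(name): name is "scene" or "side" or "wrist"; returns a dict with "image" (384x512x3 uint8, blue, green, red), "z_map" (384x512 float32, m along the optical axis (not along the pixel's ray), 0 where there is no reading), "intrinsics" (3x3 intrinsics, pixels), "k1" (the pictures are not rectified: a ray, as slopes to the right and down, at radius r is drawn at 1 + k1 r^2 times it, then the intrinsics apply), "position" and "orientation" of the camera in the world; the wrist camera has in their place "T_tool_cam" (4x4, takes a point from camera to tool coordinates, whose origin is the TCP and whose axes are the tool frame's). Camera axes: x right, y down, z forward; pixel columns grow to the right and rows downward; lengths in m; the calibration is good to about 2 mm. A picture is of the moment at which its call begins: read the wrist's pose just before it.
A pose or a line that the arm cannot do raises manip.IKError and nothing moves.
- order.close_job(): hands the job in, once; it reports no verdict.
The state is a dict: "clock": time; "joint_pos": joint angles; "joint_velocities": joint speeds; "tau": joint torques, N m; "tool_pos": TCP position; "tcp_rot": TCP orientation; "contact_force": force on the tool from outside, world axes, zero at the start; "moment": the same for the moment, N m; "gripper_width": finger opening in m.
Only numpy, scipy, OpenCV 4.12 (cv2) and the standard library are available. Lean on these libraries where they do the work, as an engineer would, in place of code of your own. Each camera call takes 0.05 s, during which the arm holds its last target.

### The job

Stack three component cassettes on the white sloping stand, blue at the bottom, yellow on it and green on top, and put the red cassette alone on the black sloping stand. Each must lie flat, lengthways down the slope, squarely and centrally on its shelf, slid down so that its low end rests against the backstop. Leave the solder spool standing where it is.

Things in the scene. Friction and masses are not known exactly. Their poses are not given: they have to be found in the camera images.
- blue_cassette: Loose flat lidded cassette, 90 long (its x) x 60 wide (its y) x 16 mm high, about 80 g, black tray with a blue lid, a white label with 1 black bar on top. Starts flat on the table. Origin: centre of its underside; z up. Either end may lead. Grip it across its 60 mm width.
- yellow_cassette: Loose flat lidded cassette, 90 long (its x) x 60 wide (its y) x 16 mm high, about 80 g, black tray with a yellow lid, a white label with 2 black bars on top. Starts flat on the table. Origin: centre of its underside; z up. Either end may lead. Grip it across its 60 mm width.
- green_cassette: Loose flat lidded cassette, 90 long (its x) x 60 wide (its y) x 16 mm high, about 80 g, black tray with a green lid, a white label with 3 black bars on top. Starts flat on the table. Origin: centre of its underside; z up. Either end may lead. Grip it across its 60 mm width.
- red_cassette: Loose flat lidded cassette, 90 long (its x) x 60 wide (its y) x 16 mm high, about 80 g, black tray with a red lid, a white label with 4 black bars on top. Starts flat on the table. Origin: centre of its underside; z up. Either end may lead. Grip it across its 60 mm width.
- white_shelf: Shelf of the fixed white stand: plate 110 x 70 mm sloping 15 deg, low end nearest the robot, there a backstop 50 high, 70 wide, copper rim; no side walls; cassettes don't slide by themselves. Origin: plate's top face at mid-foot of the backstop, 25 mm above the table; x up the slope, y across, z out of the plate. Cassette against the stop: origin at x = 45 mm; layers at z = 0, 16, 32 mm.
- black_shelf: Shelf of the fixed black stand: plate 110 x 70 mm sloping 15 deg, low end nearest the robot, there a backstop 50 high, 70 wide, copper rim; no side walls; cassettes don't slide by themselves. Origin: plate's top face at mid-foot of the backstop, 25 mm above the table; x up the slope, y across, z out of the plate. Cassette against the stop: origin at x = 45 mm; layers at z = 0, 16, 32 mm.
- solder_spool: Copper-coloured solder spool standing on its flange, 44 mm diameter, 30 mm high, loose, 150 g, between the cassettes. To be left alone. Origin: centre of its underside.
Not all that is in view belongs to the job. What is shaped like the blue_cassette but purple is not meant.

How it is judged:
At the end, for the whole second after the job is handed in: White shelf: blue on the plate, yellow on it, green on top; black shelf: red. Each at its layer's height within 4 mm, flat within 0.06 rad, lengthways within 0.15 rad, within 12 mm of mid-width, origin 40 to 51 mm up-slope from the backstop (45 = touching), at rest, released (x of blue_cassette in the frame of white_shelf between 0.04 and 0.051 m and y of blue_cassette in the frame of white_shelf between -0.012 and 0.012 m and z of blue_cassette in the frame of white_shelf between -0.004 and 0.004 m and angle between the x axis of each of blue_cassette, yellow_cassette, green_cassette and the x axis of white_shelf, either way round below 0.15 rad and angle between the z axis of each of blue_cassette, yellow_cassette, green_cassette and the z axis of white_shelf, either way round below 0.06 rad and linear speed of each of blue_cassette, yellow_cassette, green_cassette, red_cassette below 0.02 m/s and angular speed of each of blue_cassette, yellow_cassette, green_cassette, red_cassette below 0.2 rad/s and x of yellow_cassette in the frame of white_shelf between 0.04 and 0.051 m and y of yellow_cassette in the frame of white_shelf between -0.012 and 0.012 m and z of yellow_cassette in the frame of white_shelf between 0.012 and 0.02 m and x of green_cassette in the frame of white_shelf between 0.04 and 0.051 m and y of green_cassette in the frame of white_shelf between -0.012 and 0.012 m and z of green_cassette in the frame of white_shelf between 0.028 and 0.036 m and x of red_cassette in the frame of black_shelf between 0.04 and 0.051 m and y of red_cassette in the frame of black_shelf between -0.012 and 0.012 m and z of red_cassette in the frame of black_shelf between -0.004 and 0.004 m and angle between the x axis of red_cassette and the x axis of black_shelf, either way round below 0.15 rad and angle between the z axis of red_cassette and the z axis of black_shelf, either way round below 0.06 rad).
It fails at once if the solder spool is moved more than 20 mm (distance of solder_spool from where it was at the start of the episode above 0.02 m).
It also fails if it takes over 115 s, if anything falls off the work surface, if the arm or the gripper's body presses on something with over 40 N, if the wrist force passes 120 N, or if a joint passes its speed limit or range.

## Working session

There is one attempt and no reset: what is moved stays moved. The work goes in short steps, each a Python script; the robot and the scene stay as the last script left them, time stands still between calls to the robot, and variables do not carry over. Pictures are saved under pics/ and viewed, and the job is handed in when it is done.

```bash
ls; mkdir -p pics; python3 - <<'E'
from cell import manip,cams
import cv2,numpy as np
for n in ["scene","side","wrist"]:
    c=cams.capture(n); cv2.imwrite(f"pics/{n}0.png",c["image"]); np.savez(f"{n}0.npz",**{k:v for k,v in c.items()})
    print(n,c["intrinsics"].tolist(),c["k1"],c.get("position"),c.get("orientation"),c.get("T_tool_cam"))
print(manip.state())
E
```

```text
pics
scene [[386.10361676469876, 0.0, 253.30508666413422], [0.0, 386.10361676469876, 192.48089295521658], [0.0, 0.0, 1.0]] -0.11588074466666114 [ 1.1870048  -0.52887042  0.58710385] [-1.98213119 -0.92658197  0.53894029] None
side [[497.6361918881838, 0.0, 250.52931816767668], [0.0, 497.6361918881838, 185.847902171019], [0.0, 0.0, 1.0]] -0.036377585591573836 [0.39785016 0.86407356 0.82141115] [-0.24558108  2.78205015 -1.25792158] None
wrist [[345.77712667361794, 0.0, 259.790469635288], [0.0, 345.77712667361794, 188.8640078373584], [0.0, 0.0, 1.0]] -0.10670313487012455 None None [[ 1.87682386e-04 -2.87613271e-01  9.57746611e-01 -1.45614721e-01]
 [ 9.99999882e-01 -3.74759308e-04 -3.08503430e-04 -9.47982243e-04]
 [ 4.47654138e-04  9.57746556e-01  2.87613167e-01 -7.48490692e-02]
 [ 0.00000000e+00  0.00000000e+00  0.00000000e+00  1.00000000e+00]]
{'clock': 0.15, 'joint_pos': array([-1.22390158e+00,  2.64574079e-01,  1.60504085e+00,  2.05474278e-05,
        1.27369495e+00, -3.69018600e-02]), 'joint_velocities': array([-0.00047732, -0.00215057, -0.00368837,  0.00139365,  0.00113561,
       -0.00043012]), 'tau': array([ 3.69453883e-04, -5.02847242e+01, -3.57468438e+01,  7.28403032e-02,
        2.48982687e-02, -1.02607155e-04]), 'tool_pos': array([ 0.25256883, -0.62538352,  0.23768858]), 'tcp_rot': array([ 2.0116794 ,  0.39263174, -2.01218296]), 'contact_force': array([ 0.25673464,  0.46945134, -0.01453236]), 'moment': array([-0.00927772,  0.00794946,  0.0081377 ]), 'gripper_width': 0.08823537109956453}
```

View pics/scene0.png

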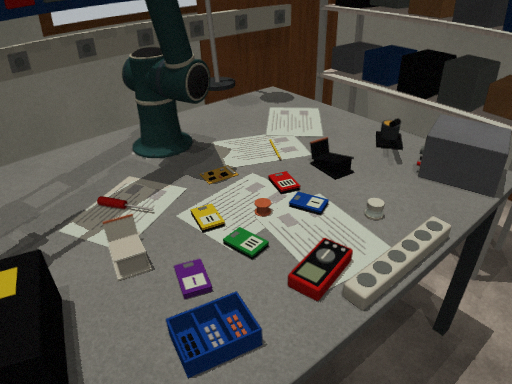

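View pics/side0.png

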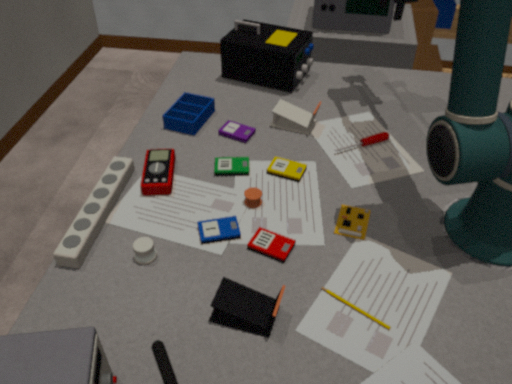

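View pics/wrist0.png

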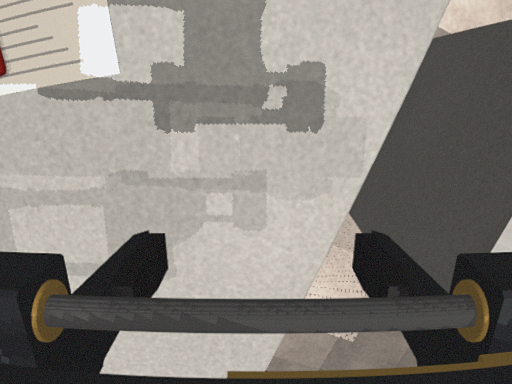

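The scene picture shows blue (309,203), yellow (208,217), green (246,242), red (284,182), the purple decoy (193,278), the spool (263,207), the white stand (127,245) and the black stand (330,160). The side picture shows the same things: blue (219,229), yellow (287,169), green (232,166), red (271,244), purple (237,131), spool (253,198), white stand (295,115) and black stand (248,305). The red multimeter, the blue tray and the yellow box also share these colours.

```bash
cat > h.py <<'E'
import numpy as np,cv2
from scipy.spatial.transform import Rotation as R
def campose(c,st=None):
    if c.get("T_tool_cam") is None or st is None:
        return R.from_rotvec(c["orientation"]).as_matrix(),np.array(c["position"])
    T=np.array(c["T_tool_cam"]);Rt=R.from_rotvec(st["tcp_rot"]).as_matrix()
    return Rt@T[:3,:3],Rt@T[:3,3]+st["tool_pos"]
def slopes(c,uv):
    uv=np.asarray(uv,float).reshape(-1,1,2)
    d=np.array([float(c["k1"]),0,0,0,0])
    p=cv2.undistortPoints(uv,np.array(c["intrinsics"]),d)[:,0]
    return np.c_[p,np.ones(len(p))]
def onplane(c,uv,z,st=None):
    Rm,t=campose(c,st);d=slopes(c,uv)@Rm.T
    return t+d*((z-t[2])/d[:,2])[:,None]
def cloud(c,st=None):
    h,w=c["z_map"].shape
    uv=np.stack(np.meshgrid(np.arange(w),np.arange(h)),-1).reshape(-1,2)
    Rm,t=campose(c,st);s=slopes(c,uv)*np.array(c["z_map"]).reshape(-1,1)
    return (s@Rm.T+t).reshape(h,w,3)
def masks(img):
    H=cv2.cvtColor(img,cv2.COLOR_BGR2HSV);h,s,v=cv2.split(H)
    g=(s>120)&(v>50)
    return dict(blue=g&(h>105)&(h<122),yellow=g&(h>22)&(h<34),green=g&(h>45)&(h<80),red=g&((h<5)|(h>174)),purple=g&(h>128)&(h<150),copper=(s>90)&(v>50)&(h>5)&(h<14))
E
python3 - <<'E'
from h import *
for n in ["scene","side"]:
    c=dict(np.load(n+"0.npz",allow_pickle=True)); P=cloud(c); c['T_tool_cam']=None
    valid=c["z_map"]>0
    # table check
    print(n,"valid",valid.mean())
    for k,m in masks(c["image"]).items():
        m=m.astype(np.uint8)
        cn,_=cv2.findContours(cv2.morphologyEx(m,cv2.MORPH_CLOSE,np.ones((5,5))),cv2.RETR_EXTERNAL,cv2.CHAIN_APPROX_NONE)
        for q in cn:
            if cv2.contourArea(q)<60: continue
            f=np.zeros_like(m);cv2.drawContours(f,[q],-1,1,-1)
            sel=(f>0)&valid; p=P[sel]
            if len(p)==0: continue
            z=np.median(p[:,2]); 
            top=onplane(c,q[:,0],0.016)[:,:2]
            r=cv2.minAreaRect((top*1000).astype(np.float32))
            print(k,q[:,0].mean(0).round(),'med',np.median(p,0).round(3),'rect',np.round(r[0],1),np.round(r[1],1),round(r[2],1))
E
```

```text
scene valid 0.99615478515625
blue [213. 334.] med [ 0.799 -0.322  0.02 ] rect [ 792.6 -315.7] [150.5 134.1] 78.4
blue [308. 201.] med [0.615 0.107 0.017] rect [613.3 108.5] [90.3 67. ] 22.0
yellow [  8. 282.] med [ 0.58  -0.584  0.14 ] rect [ 411.9 -598.4] [38.2 94.1] 78.5
yellow [207. 216.] med [ 0.492 -0.131  0.017] rect [ 490.  -130.2] [61.6 96.9] 75.0
green [245. 241.] med [ 0.634 -0.12   0.017] rect [ 630.9 -119.1] [90.  63.4] 11.2
red [320. 266.] med [ 0.834 -0.103  0.031] rect [802.7 -49.4] [ 86.6 177.3] 13.3
red [112. 202.] med [ 0.274 -0.298  0.022] rect [ 265.1 -297. ] [101.9  39.9] 33.8
red [284. 181.] med [0.494 0.131 0.017] rect [490.8 131.9] [63.2 98.9] 73.2
red [19.  3.] med [-0.645 -0.257  0.489] rect [-10150.9   1201.1] [ 651.6 3950.1] 83.2
purple [192. 278.] med [ 0.657 -0.276  0.017] rect [ 653.7 -275.2] [ 59.8 100.9] 72.2
copper [236. 326.] med [ 0.806 -0.276  0.011] rect [ 809.4 -279. ] [18.5 45.1] 77.9
copper [262. 207.] med [ 0.559 -0.005  0.028] rect [549.9   0.7] [42.2 77.9] 48.8
copper [327.  91.] med [-0.727  1.737 -0.356] rect [ 11.7 862.6] [ 45.4 399.8] 4
[... 1082 characters left out ...]
3 -0.107  0.016] rect [ 628.8 -110.8] [86.3 61.9] 10.5
red [271. 244.] med [0.487 0.142 0.016] rect [487.7 140.7] [64.2 91.5] 72.7
red [157. 173.] med [0.784 0.012 0.032] rect [808.1 -54. ] [ 78.7 180.5] 13.2
red [375. 139.] med [ 0.264 -0.285  0.02 ] rect [ 264.3 -288.9] [95.9 34. ] 36.8
purple [234. 132.] med [ 0.632 -0.252  0.015] rect [ 645.4 -259.9] [70.2 91.7] 72.3
copper [278. 301.] med [0.449 0.325 0.072] rect [451.6 285. ] [76.5  9.2] 82.8
copper [253. 197.] med [0.551 0.009 0.028] rect [553.   3.] [41.1 67. ] 9.9
copper [97. 75.] med [ 2.02  -1.979 -0.7  ] rect [1047.3 -411.5] [775.2 483.7] 89.6
copper [429.  37.] med [-0.026 -1.51  -0.21 ] rect [   48.8 -1042.2] [653.8 131.8] 86.3
```

```bash
python3 - <<'E'
from h import *
for n in ["scene","side"]:
    c=dict(np.load(n+"0.npz",allow_pickle=True)); P=cloud(c); z=P[...,2]
    hsv=cv2.cvtColor(c["image"],cv2.COLOR_BGR2HSV)
    for nm,(u,v) in dict(white=((127,245) if n=="scene" else (295,115)),black=((330,160) if n=="scene" else (248,305))).items():
        m=(z>0.012)&(z<0.1)&(c["z_map"]>0)
        cnt,l,st,ce=cv2.connectedComponentsWithStats(m.astype(np.uint8))
        w=l[v-12:v+13,u-12:u+13].ravel();w=w[w>0];k=np.bincount(w).argmax()
        p=P[l==k]; print(n,nm,st[k],len(p),p.min(0).round(3),p.max(0).round(3))
        # RANSAC plane with slope near 15deg
        rng=np.random.default_rng(0);best=None
        for i in range(800):
            a=p[rng.choice(len(p),3,False)];nv=np.cross(a[1]-a[0],a[2]-a[0]);L=np.linalg.norm(nv)
            if L<1e-6: continue
            nv/=L; nv*=np.sign(nv[2])
            if abs(np.degrees(np.arccos(nv[2]))-15)>5: continue
            q=abs((p-a[0])@nv)<.0025
            if best is None or q.sum()>best.sum(): best=q
        q=p[best];cc=q.mean(0);nv=np.linalg.svd(q-cc)[2][2];nv*=np.sign(nv[2])
        dirn=-nv[:2]; yaw=np.degrees(np.arctan2(dirn[1],dirn[0]))
        print('  plane',best.sum(),'tilt',np.degrees(np.arccos(nv[2])).round(1),'upslope yaw',yaw.round(1),'cent',cc.round(4))
        r=cv2.minAreaRect((q[:,:2]*1000).astype(np.float32));print('  rect',r)
E
```

```text
scene white [ 103  214   44   60 1672] 1672 [ 0.42  -0.395  0.012] [ 0.558 -0.303  0.076]
  plane 727 tilt 13.9 upslope yaw -7.8 cent [ 0.5    -0.3501  0.0409]
  rect ((497.1663818359375, -349.3730773925781), (69.13334655761719, 113.48260498046875), 77.67290496826172)
scene black [310 137  44  38 739] 739 [0.441 0.271 0.012] [0.574 0.359 0.077]
  plane 279 tilt 14.7 upslope yaw -4.5 cent [0.5174 0.309  0.0406]
  rect ((512.5736083984375, 312.35980224609375), (73.11558532714844, 115.02893829345703), 81.81788635253906)
side white [272  99  49  32 717] 717 [ 0.423 -0.392  0.012] [ 0.555 -0.298  0.077]
  plane 479 tilt 15.2 upslope yaw -10.8 cent [ 0.4979 -0.3449  0.0386]
  rect ((495.46795654296875, -346.56591796875), (75.21333312988281, 112.05997467041016), 77.840087890625)
side black [ 210  276   75   55 2189] 2189 [0.442 0.274 0.012] [0.573 0.361 0.076]
  plane 1728 tilt 15.1 upslope yaw -8.2 cent [0.5148 0.3175 0.0385]
  rect ((513.5223388671875, 316.2936706542969), (72.56954193115234, 110.25886535644531), 82.47795867919922)
```

```bash
python3 - <<'E'
import cv2
s=cv2.imread('pics/side0.png');c=cv2.imread('pics/scene0.png')
a=cv2.resize(s[85:150,250:350],None,fx=4,fy=4);b=cv2.resize(s[270:345,190:300],(400,273));
d=cv2.resize(c[205:285,85:165],(300,300));e=cv2.resize(c[125:190,295:360],(300,300))
import numpy as np
o=np.zeros((580,720,3),np.uint8);o[:260,:400]=a;o[270:543,:400]=b;o[:280,410:710]=d[:280];o[280:580,410:710]=e
cv2.imwrite('pics/stands.png',o)
E
```

```text
(no output)
```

View pics/stands.png

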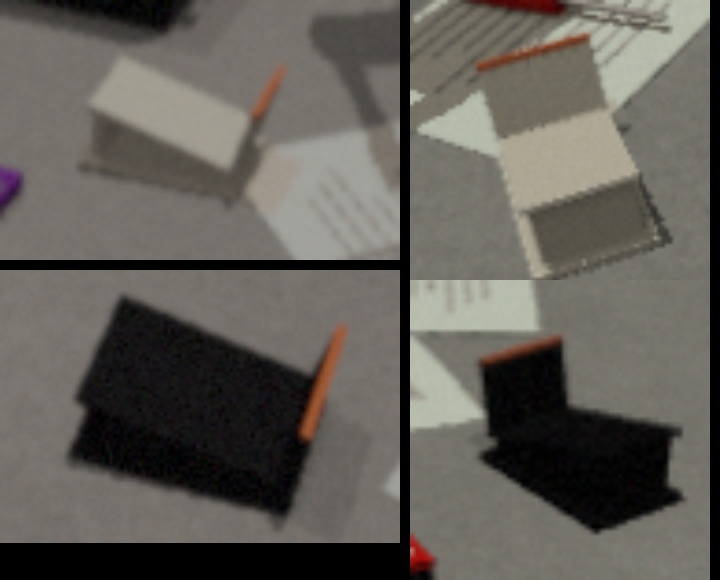

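The stand fits agree in both views: tilt is about 15°, the plate rectangles are about 110×72 mm, and the copper rim is on the robot side. White yaws about -12° and black about -8°. I'll refine everything with wrist views.

```bash
cat >> h.py <<'E'
def down(yaw,flip=False,tilt=0.0):
    """tool: jaws (y) across long axis at yaw; x along -normal of a plane rising by tilt along yaw"""
    u=np.array([np.cos(yaw)*np.cos(tilt),np.sin(yaw)*np.cos(tilt),np.sin(tilt)])
    y=np.array([-np.sin(yaw),np.cos(yaw),0.]); n=np.cross(u,y); x=-n
    if flip: y=-y
    z=np.cross(x,y)
    return R.from_matrix(np.c_[x,y,z]).as_rotvec()
E
python3 - <<'E'
from h import *
from cell import manip,inverse_kinematics
print(R.from_rotvec(manip.state()["tcp_rot"]).as_matrix().round(2))
for f in (False,True):
  for p,y in [((.55,.12,.24),0),((.56,-.12,.24),0),((.49,-.35,.24),-.21),((.51,.31,.24),-.14)]:
    q=inverse_kinematics(p,down(y,f)); print(f,p,None if q is None else np.round(q,2))
E
```

```text
[[-0.    0.37 -0.93]
 [ 0.   -0.93 -0.37]
 [-1.   -0.   -0.  ]]
False (0.55, 0.12, 0.24) [ 0.17  0.05  1.85 -0.    1.24 -1.4 ]
False (0.56, -0.12, 0.24) [-0.25  0.07  1.83  0.    1.25 -1.83]
False (0.49, -0.35, 0.24) [-0.66  0.13  1.76  0.    1.25 -2.02]
False (0.51, 0.31, 0.24) [ 0.5   0.12  1.78  0.    1.25 -0.93]
True (0.55, 0.12, 0.24) [ 0.17  0.05  1.85 -0.    1.24  1.74]
True (0.56, -0.12, 0.24) [-0.25  0.07  1.83 -0.    1.25  1.32]
True (0.49, -0.35, 0.24) [-0.66  0.13  1.76 -0.    1.25  1.12]
True (0.51, 0.31, 0.24) [ 0.5   0.12  1.78 -0.    1.25  2.22]
```

```bash
python3 - <<'E'
from h import *
from cell import manip,cams
print(manip.state()["clock"])
for n,p,y in [("wW",(.54,-.35,.24),-.21),("wYG",(.58,-.12,.26),0),("wRB",(.58,.12,.26),0),("wK",(.56,.31,.24),-.14)]:
    manip.move_pose(p,down(y)); manip.dwell(.15); s=manip.state(); c=cams.capture("wrist"); cv2.imwrite(f"pics/{n}.png",c["image"])
    c["st_pos"]=s["tool_pos"];c["st_rot"]=s["tcp_rot"]; np.savez(n+".npz",**c); print(n,s["clock"],s["tool_pos"].round(4))
E
python3 -c "
import cv2,numpy as np
a=[cv2.resize(cv2.imread(f'pics/{n}.png'),(400,300)) for n in ['wW','wYG','wRB','wK']]
cv2.imwrite('pics/w4.png',np.vstack([np.hstack(a[:2]),np.hstack(a[2:])]))"
```

```text
0.15
wW 1.9917 [ 0.5396 -0.3507  0.24  ]
wYG 3.125 [ 0.5798 -0.1216  0.2597]
wRB 4.275 [0.5803 0.1184 0.26  ]
wK 5.2667 [0.5607 0.3083 0.2404]
```

View pics/w4.png

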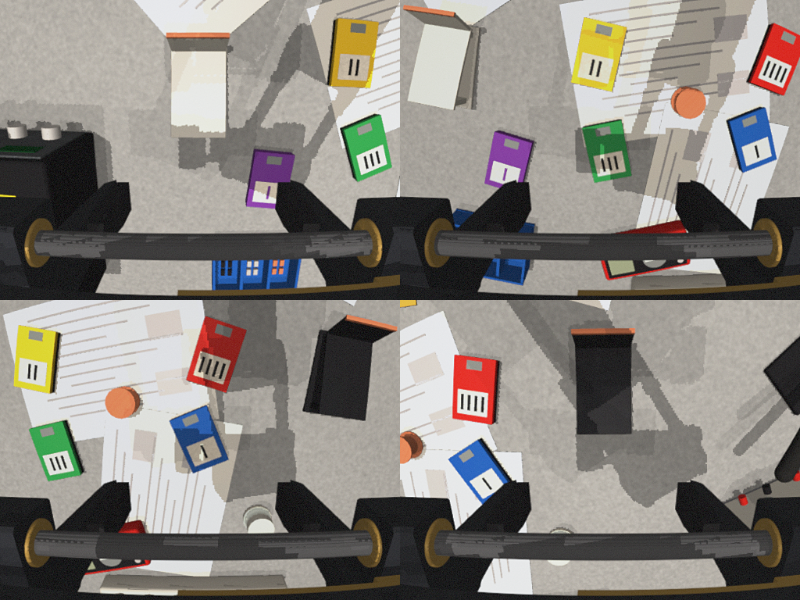

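The four wrist panels all agree with the first survey. There are two one-bar cassettes, blue and purple; the one meant is the blue lid at (198,438) in the bottom-left panel. Purple, at (509,160) in the top-right panel, is the decoy. Now I'll measure them and make an enlarged crop to confirm.

```bash
python3 - <<'E'
from h import *
crops=[]
for n in ["wYG","wRB","wW","wK"]:
    c=dict(np.load(n+".npz",allow_pickle=True)); st=dict(tool_pos=c["st_pos"],tcp_rot=c["st_rot"]); P=cloud(c,st); z=P[...,2]; img=c["image"]
    for k,m in masks(img).items():
        if k=="copper":continue
        m=cv2.morphologyEx(m.astype(np.uint8),cv2.MORPH_CLOSE,np.ones((5,5)))
        cn,_=cv2.findContours(m,cv2.RETR_EXTERNAL,cv2.CHAIN_APPROX_NONE)
        for q in cn:
            if cv2.contourArea(q)<1200: continue
            f=np.zeros_like(m);cv2.drawContours(f,[q],-1,1,-1)
            p=P[f>0];top=onplane(c,q[:,0],.016,st)[:,:2]
            r=cv2.minAreaRect((top*1000).astype(np.float32))
            tp=p[(p[:,2]>.012)]; r2=cv2.minAreaRect((tp[:,:2]*1000).astype(np.float32)) if len(tp)>50 else None
            print(n,k,q[:,0].mean(0).round(),'zmed',np.median(p[:,2]).round(4),np.round(r[0],1),np.round(r[1],1),round(r[2],1), 'cloud',r2 and (np.round(r2[0],1),np.round(r2[1],1),round(r2[2],1)))
            if n in("wYG","wRB") and max(r[1])<110:
                u,v=q[:,0].mean(0).astype(int); cr=img[max(v-50,0):v+50,max(u-50,0):u+50]; crops.append(cv2.resize(cr,(190,190)))
while len(crops)%4: crops.append(np.zeros((190,190,3),np.uint8))
cv2.imwrite("pics/crops.png",np.vstack([np.hstack(crops[i:i+4]) for i in range(0,min(len(crops),12),4)]))
E
```

```text
wYG blue [138. 346.] zmed 0.0299 [ 852.5 -298.8] [83.2 61.7] 78.4 cloud (array([ 692.7, -196.7]), array([ 64.9, 398.4]), 58.6)
wYG blue [451. 178.] zmed 0.0157 [611.2 111.3] [91.1 61.1] 22.2 cloud (array([554.8,  31.4]), array([304. ,  95.2]), 54.8)
wYG yellow [253.  69.] zmed 0.0158 [ 488.9 -127.1] [59.4 89.2] 77.0 cloud (array([ 488.8, -127.1]), array([59.5, 89.4]), 77.1)
wYG green [265. 193.] zmed 0.0156 [ 629.3 -114.4] [89.7 58.5] 11.1 cloud (array([ 591.5, -121.9]), array([167.3,  58.7]), 11.1)
wYG red [482.  77.] zmed 0.0158 [489.6 135.7] [65.5 90.6] 72.4 cloud (array([475.7,  27. ]), array([284.7,  97. ]), 82.8)
wYG purple [135. 207.] zmed 0.0155 [ 646.7 -268.7] [60.4 92.1] 72.1 cloud (array([ 584.7, -226.6]), array([ 76.3, 253.6]), 53.2)
wRB blue [255. 178.] zmed 0.0156 [611.5 113.7] [88.9 58.8] 22.1 cloud (array([586.3, 106.5]), array([147.1,  68. ]), 15.4)
wRB yellow [45. 75.] zmed 0.0157 [ 489.3 -124.7] [63.2 89.2] 77.0 cloud (array([513., -23.]), array([275.1,  89.5]), 76.9)
wRB green [ 71. 193.] zmed 0.0157 [ 629.6 -112. ] [88.6 62.4] 11.1 cloud (array([595.6,  -6.2]), a
[... 198 characters left out ...]
50.6  64.6] 77.7 cloud (array([ 663.8, -296.4]), array([139.3, 375.1]), 80.4)
wW yellow [452.  68.] zmed 0.0157 [ 488.6 -129.5] [62.6 88.9] 77.3 cloud (array([ 470.8, -214. ]), array([236.3,  88.7]), 78.2)
wW green [470. 188.] zmed 0.0157 [ 628.8 -116.8] [91.3 61.8] 11.2 cloud (array([ 551.3, -189.3]), array([320.7,  95.2]), 43.3)
wW purple [339. 231.] zmed 0.0156 [ 646.2 -271.2] [61.  91.7] 72.4 cloud (array([ 578.4, -278.3]), array([232.5,  87.6]), 6.0)
wK blue [102. 222.] zmed 0.0156 [610.5 115.8] [87.  62.8] 22.2 cloud (array([571.7, 209.8]), array([ 85.5, 267.4]), 22.0)
wK red [ 95. 114.] zmed 0.0158 [489.7 139. ] [62.  89.6] 72.4 cloud (array([507., 207.]), array([209.7,  92.6]), 76.0)
```

View pics/crops.png

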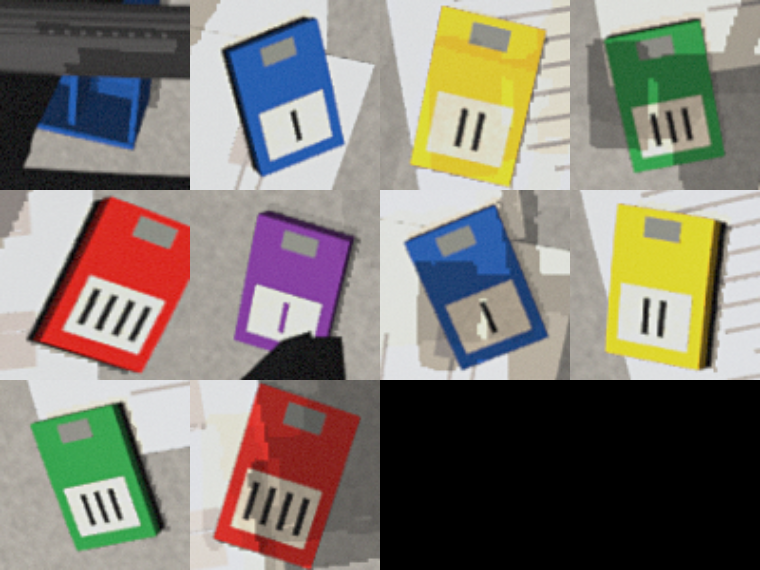

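The crops confirm the bars: blue 1, yellow 2, green 3, red 4, and the purple decoy 1. Sizes come out at 90×60 and heights at 16 mm. Next, the stands from the wrist views.

```bash
python3 - <<'E'
from h import *
for n,c0,yaw0 in [("wW",(.496,-.348),-12.2),("wK",(.513,.314),-7.8)]:
    c=dict(np.load(n+".npz",allow_pickle=True)); st=dict(tool_pos=c["st_pos"],tcp_rot=c["st_rot"]); P=cloud(c,st)
    m=(abs(P[...,0]-c0[0])<.1)&(abs(P[...,1]-c0[1])<.08)&(P[...,2]>.015)&(P[...,2]<.09)&(c["z_map"]>0)
    p=P[m]
    # plate: fit plane iteratively
    a=np.radians(yaw0);u=np.array([np.cos(a),np.sin(a)])
    nv=np.r_[-u*np.sin(.2618),np.cos(.2618)]
    d=(p-np.r_[c0,0])@nv
    hist=np.histogram(d,80);d0=hist[1][hist[0].argmax()]
    q=p[abs(d-d0)<.005]
    for _ in range(6):
        cc=q.mean(0);nv=np.linalg.svd(q-cc,full_matrices=False)[2][2];nv*=np.sign(nv[2]);q=p[abs((p-cc)@nv)<.0025]
    r=cv2.minAreaRect((q[:,:2]*1000).astype(np.float32))
    tilt=np.degrees(np.arccos(nv[2]));yw=np.degrees(np.arctan2(-nv[1],-nv[0]))
    print(n,len(q),'tilt',tilt.round(2),'yaw',yw.round(1),'rect',r,'z range',np.percentile(q[:,2],[0.5,99.5]).round(4))
    z_at=lambda xy: cc[2]-((np.array(xy)-cc[:2])@nv[:2])/nv[2]
    yr=r[2]-90; u=np.array([np.cos(np.radians(yr)),np.sin(np.radians(yr))])
    ctr=np.array(r[0])/1000; print(' center z',z_at(ctr).round(4),'(expect .0392)  foot@z=.025:',(ctr-u*(z_at(ctr)-.025)/np.tan(.2618)).round(4),' foot by rect',(ctr-u*.0531).round(4),'yaw',yr)
    # copper rim
    cm=masks(c["image"])["copper"]&m; pr=P[cm]
    if len(pr)>10:
        pr=pr[pr[:,2]>.06]; rr=cv2.minAreaRect((pr[:,:2]*1000).astype(np.float32));print(' rim',rr,pr[:,2].mean().round(4))
        rc=np.array(rr[0])/1000; print(' rim->foot', (rc+u*.05*np.sin(.2618)).round(4))
E
```

```text
wW 7752 tilt 14.94 yaw -12.1 rect ((497.6193542480469, -347.461669921875), (70.10684204101562, 106.94198608398438), 77.8096694946289) z range [0.0236 0.0527]
 center z 0.0382 (expect .0392)  foot@z=.025: [ 0.4494 -0.3371]  foot by rect [ 0.4457 -0.3362] yaw -12.190330505371094
 rim ((432.1533203125, -332.7301025390625), (69.69960021972656, 5.601456642150879), 77.76603698730469) 0.0719
 rim->foot [ 0.4448 -0.3355]
wK 7759 tilt 14.98 yaw -7.6 rect ((515.6285400390625, 316.0397033691406), (70.17816925048828, 107.63990020751953), 81.8520736694336) z range [0.0234 0.0528]
 center z 0.0382 (expect .0392)  foot@z=.025: [0.4668 0.323 ]  foot by rect [0.4631 0.3236] yaw -8.147926330566406
 rim ((448.94976806640625, 325.1460266113281), (69.52699279785156, 6.371652603149414), 82.72662353515625) 0.0714
 rim->foot [0.4618 0.3233]
```

```bash
cat > act.py <<'E'
from h import *
from cell import manip,inverse_kinematics,cams
CAS=dict(blue=((.6115,.1135),22.1),yellow=((.489,-.127),-13.),green=((.6293,-.1145),11.1),red=((.4896,.1373),-17.5))
SH=dict(white=((.446,-.336,.025),-12.2),black=((.463,.3234,.025),-7.9))
T=np.radians(15)
def frame(s):
    f,y=SH[s];y=np.radians(y)
    rot=down(y,False,T)
    u=np.array([np.cos(y)*np.cos(T),np.sin(y)*np.cos(T),np.sin(T)]);v=np.array([-np.sin(y),np.cos(y),0]);n=np.cross(u,v)
    return np.array(f),np.c_[u,v,n],rot
def force():
    a=[]
    for _ in range(4): a.append(manip.state()["contact_force"]);manip.dwell(.02)
    return np.mean(a,0)
def pick(k,h=.004):
    (x,y),a=CAS[k];rot=down(np.radians(a))
    manip.set_gripper(.088)
    manip.move_pose((x,y,.07),rot)
    manip.move_linear((x,y,h),.1)
    s=manip.state();print(k,"down",s["tool_pos"].round(4),s["contact_force"].round(1))
    manip.set_gripper(0.0,25)
    s=manip.state();print(" width",round(s["gripper_width"],4),s["clock"])
    manip.move_linear((x,y,.15),.2)
    s=manip.state();print(" lifted width",round(s["gripper_width"],4))
def place(s,layer,h=.004):
    o,M,rot=frame(s)
    W=lambda x,z:o+M@np.array([x,0,z+h])
    L=lambda p:(M.T@(np.array(p)-o))
    z0=.016*layer
    manip.move_pose(W(.053,.085+z0*.5),rot)
    manip.move_linear(W(.053,z0+.006),.12); manip.dwell(.1)
    b=force(); z=z0+.006
    while z>z0-.006:
        z-=.001; manip.move_linear(W(.053,z),.02); f=M.T@(force()-b)
        if f[2]>3: break
    print(" touch z",z-z0,"F",f.round(1),"tcp shelf",L(manip.state()["tool_pos"]).round(4))
    x=.053
    f0=f
    while x>.036:
        x-=.001; manip.move_linear(W(x,z),.02); f=M.T@(force()-b)
        if f[0]>6: break
    st=manip.state();print(" stop x",x,"F",f.round(1),"tcp shelf",L(st["tool_pos"]).round(4),"w",round(st["gripper_width"],4),"t",st["clock"])
def release(s):
    o,M,rot=frame(s)
    manip.set_gripper(.076); p=manip.state()["tool_pos"]
    manip.move_linear(p+M[:,2]*.07,.12)
    print(" released t",manip.state()["clock"])
E
python3 - <<'E'
from act import *
for k in CAS: print(k,np.round(inverse_kinematics((*CAS[k][0],.004),down(np.radians(CAS[k][1]))),2))
for s in SH:
    o,M,r=frame(s);print(s,np.round(inverse_kinematics(o+M@[.045,0,.004],r),2))
pick("blue")
manip.dwell(.1);c=cams.capture("side");cv2.imwrite("pics/pick_b.png",c["image"][60:345,100:])
E
```

```text
blue [ 0.14  0.4   1.9  -0.    0.84 -1.81]
yellow [-0.3   0.22  2.15 -0.    0.77 -1.65]
green [-0.22  0.43  1.86 -0.    0.85 -1.98]
red [ 0.22  0.22  2.15 -0.    0.77 -1.04]
white [-0.73  0.2   2.12  0.23  0.61 -2.26]
black [ 0.62  0.22  2.08 -0.29  0.66 -0.59]
blue down [0.6119 0.1137 0.0043] [-0.  -0.1  0.4]
 width 0.0594 7.9083
 lifted width 0.0598
```

View pics/pick_b.png

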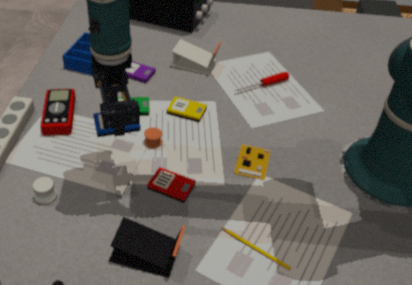

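Blue is held level at about (115,122) and the spool at (153,137) hasn't moved. Next I'll place blue.

```bash
python3 - <<'E'
from act import *
place("white",0)
c=cams.capture("side");a=cv2.resize(c["image"][60:160,230:370],(560,400));cv2.imwrite("pics/pl_b.png",a)
E
```

```text
touch z -0.001 F [-3.2  1.3  9.5] tcp shelf [ 0.053  -0.      0.0039]
 stop x 0.04299999999999999 F [ 6.3 -0.2  4.4] tcp shelf [ 0.0452 -0.0009  0.0039] w 0.0596 t 17.0417
```

View pics/pl_b.png

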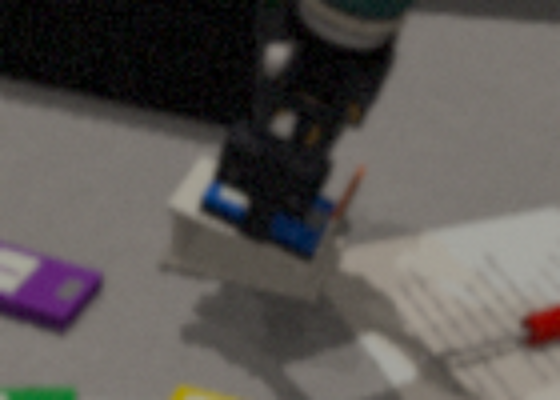

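Contact came at the expected height (3.9 mm tip offset) and the stop at x of about 45 mm. I'll release and look with the wrist camera.

```bash
cat >> act.py <<'E'
def check(k,s,layer,name,cam="wrist"):
    """lid outline cast onto the layer's lid plane, given in shelf frame"""
    o,M,rot=frame(s); manip.dwell(.15); st=manip.state(); c=cams.capture(cam)
    cv2.imwrite(f"pics/{name}.png",c["image"])
    stt=st if cam=="wrist" else None
    m=cv2.morphologyEx(masks(c["image"])[k].astype(np.uint8),cv2.MORPH_CLOSE,np.ones((7,7)))
    P=cloud(c,stt); S=(P-o)@M
    m&=((abs(S[...,0]-.045)<.09)&(abs(S[...,1])<.06)&(S[...,2]<.08)).astype(np.uint8)
    cn,_=cv2.findContours(m,cv2.RETR_EXTERNAL,cv2.CHAIN_APPROX_NONE)
    if not cn: print(" not seen");return
    q=max(cn,key=cv2.contourArea)
    f=np.zeros_like(m);cv2.drawContours(f,[q],-1,1,-1);f=cv2.erode(f,np.ones((5,5)))
    p=S[f>0];p=p[c["z_map"][f>0]>0]
    A=np.c_[p[:,:2],np.ones(len(p))];h=np.median(p[:,2]);ok=abs(p[:,2]-h)<.006
    co=np.linalg.lstsq(A[ok],p[ok,2],rcond=None)[0]
    Rm,t=campose(c,stt);d=slopes(c,q[:,0])@Rm.T@M;t=(t-o)@M;zt=.016*(layer+1)
    pts=t+d*((zt-t[2])/d[:,2])[:,None]
    r=cv2.minAreaRect((pts[:,:2]*1000).astype(np.float32))
    print(" CHECK",k,cam,"lid z",(h*1000).round(1),"expect",zt*1000,"slopes",co[:2].round(3),"rect mm",np.round(r[0],1),np.round(r[1],1),round(r[2],1))
E
python3 - <<'E'
from act import *
release("white")
o,M,rot=frame("white"); manip.move_linear(o+M@[.085,0,.17],.2)
check("blue","white",0,"chk_b"); print(manip.state()["clock"])
E
```

```text
released t 18.25
 CHECK blue wrist lid z 15.2 expect 16.0 slopes [ 0.    -0.001] rect mm [44.6  0.3] [58.6 88.4] 89.8
19.1333
```

View pics/chk_b.png

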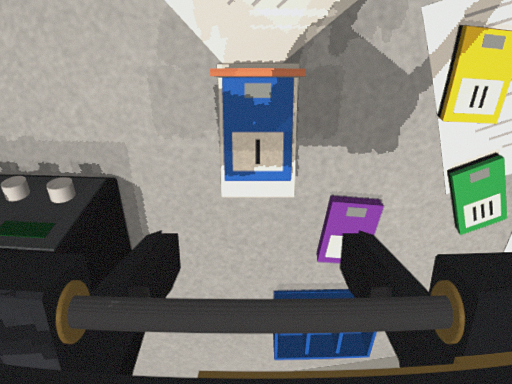

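Blue lies at (257,128), square and central against the stop: x 44.6, y 0.3 mm, flat. Yellow is next, then green.

```bash
python3 - <<'E'
from act import *
pick("yellow"); place("white",1); release("white")
o,M,rot=frame("white"); manip.move_linear(o+M@[.085,0,.17],.2)
check("yellow","white",1,"chk_y"); print(manip.state()["clock"])
E
```

```text
yellow down [ 0.4895 -0.1274  0.0044] [0.  0.  0.1]
 width 0.0599 21.8667
 lifted width 0.06
 touch z -0.0010000000000000078 F [-2.4  0.8  8.1] tcp shelf [ 0.0531 -0.      0.0198]
 stop x 0.04299999999999999 F [7.2 0.7 2.1] tcp shelf [ 0.0456 -0.0009  0.0199] w 0.0599 t 29.9083
 released t 31.0667
 CHECK yellow wrist lid z 31.2 expect 32.0 slopes [ 0.    -0.001] rect mm [44.7  0.2] [88.2 58.6] 0.1
31.875
```

View pics/chk_y.png

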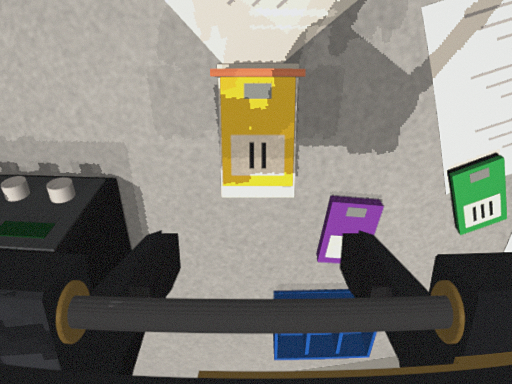

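Yellow (258,130) is exactly over blue.

```bash
python3 - <<'E'
from act import *
pick("green"); place("white",2); release("white")
o,M,rot=frame("white"); manip.move_linear(o+M@[.085,0,.19],.2)
check("green","white",2,"chk_g"); print(manip.state()["clock"])
E
```

```text
green down [ 0.6297 -0.1147  0.0043] [ 0.6  0.4 -0.6]
 width 0.0597 34.775
 lifted width 0.06
 touch z -0.0010000000000000078 F [-3.   1.8  8.7] tcp shelf [ 0.053  -0.      0.0359]
 stop x 0.04199999999999999 F [6.8 0.8 2.3] tcp shelf [ 0.0447 -0.0009  0.0359] w 0.0595 t 43.2833
 released t 44.4417
 CHECK green wrist lid z 47.2 expect 48.0 slopes [ 0.    -0.001] rect mm [44.8  0.4] [58.7 88.4] 89.9
45.275
```

View pics/chk_g.png

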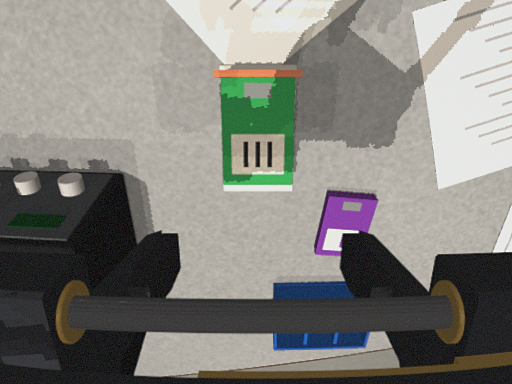

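Green (258,130) is on top and square. Now red goes on the black stand.

```bash
python3 - <<'E'
from act import *
pick("red"); place("black",0); release("black")
o,M,rot=frame("black"); manip.move_linear(o+M@[.085,0,.17],.2)
check("red","black",0,"chk_r"); print(manip.state()["clock"])
manip.move_pose((.42,.3,.32),down(0)); manip.dwell(.3)
c=cams.capture("side");cv2.imwrite("pics/end_side.png",c["image"])
d=cams.capture("scene");cv2.imwrite("pics/end_scene.png",d["image"])
for n,c in (("side",c),("scene",d)):
    m=masks(c["image"])["copper"].astype(np.uint8);P=cloud(c)
    sel=(m>0)&(abs(P[...,0]-.555)<.06)&(abs(P[...,1])<.06)&(P[...,2]>.02)
    c0=dict(np.load(n+"0.npz",allow_pickle=True));P0=cloud(c0);s0=(masks(c0["image"])["copper"])&(abs(P0[...,0]-.555)<.06)&(abs(P0[...,1])<.06)&(P0[...,2]>.02)
    print("spool",n,P0[s0].mean(0).round(4),P[sel].mean(0).round(4))
E
```

```text
red down [0.4901 0.1373 0.0043] [-0.  -0.7 -0.1]
 width 0.0597 48.8333
 lifted width 0.0601
 touch z -0.001 F [-1.5 -1.9  6.9] tcp shelf [0.0531 0.     0.0038]
 stop x 0.04299999999999999 F [ 8.3 -0.6  2.3] tcp shelf [0.0456 0.0011 0.0038] w 0.0599 t 56.8417
 released t 58.0
 CHECK red wrist lid z 15.1 expect 16.0 slopes [0.001 0.001] rect mm [45.1  2.1] [90.3 60.5] 0.3
58.8833
spool side [0.5521 0.0045 0.0301] [0.5521 0.0045 0.0299]
spool scene [ 0.555  -0.0014  0.0304] [ 0.5552 -0.0015  0.03  ]
```

View pics/chk_r.png

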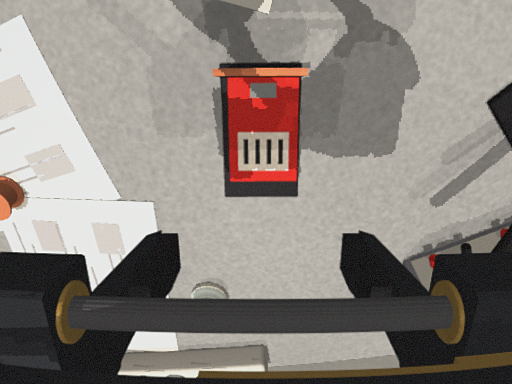

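View pics/end_side.png

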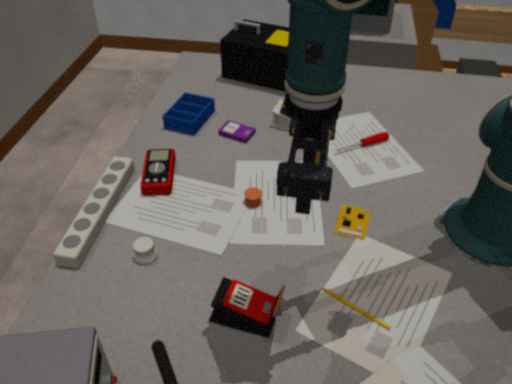

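View pics/end_scene.png

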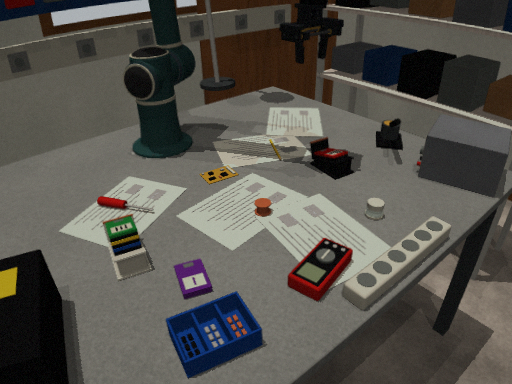

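The scene picture shows the stack green/yellow/blue at (123,232) and red on the black stand at (330,155). The spool is unmoved at (263,207).

```bash
python3 - <<'E'
from cell import order,manip
print(manip.state()["clock"]); print(order.close_job())
E
```

```text
59.8833
the job is handed in; nothing more can be done
None
```

I stacked blue, yellow and green on the white stand, in that order from the bottom, and put red alone on the black stand. Each cassette was lowered until it touched, slid down the slope to the backstop, then released. I handed the job in at about 60 s; no verdict is reported.

My wrist-camera check after each release gave these positions in the shelf's frame:

| Cassette | Stand | x (mm) | y (mm) | Lid height (mm) | Expected lid height (mm) |
|---|---|---|---|---|---|
| Blue | white | 44.6 | 0.3 | 15.2 | 16 |
| Yellow | white | 44.7 | 0.2 | 31.2 | 32 |
| Green | white | 44.8 | 0.4 | 47.2 | 48 |
| Red | black | 45.1 | 2.1 | 15.1 | 16 |

All four were flat within 0.002 rad and square within about 0.3°. The spool stayed within 0.3 mm of its start position in both fixed cameras.

- **Lid heights:** all four read about 0.8 mm low. The empty plates read about 1 mm low as well, so this is within the camera calibration.
- **Fixed-camera checks:** in the last side picture the arm hid the white stack. Its final state was seen only in the scene picture, by eye, and in the wrist checks.

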